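# Hold the bearing box flap at its balance point

## Robot

A 6-joint arm with a two-finger parallel gripper is mounted at the origin on a cart in front of the work surface, level with it; the furniture and walls round the work are solid. World frame = base frame: x ahead of the robot, y to its left, z up, the work surface at z = 0. Lengths are in mm, angles in rad, forces in N, time in s.
With the tool pointing down it reaches from about 400 to 825 mm from the base axis. Payload 7 kg.
Tool frame: the origin (TCP) lies at the very end of the fingers, on their centre line; the grasp point (between the pads) lies 19 mm behind it; z points along the fingers, y is the line along which they close (so a half turn about z gives the same grasp; the last joint's range is limited). The gripper opens to 88 mm and grips with 3 to 60 N. Pads are 19 mm wide; open, the fingers measure 130 mm over their backs; the gripper's body (78 mm by 193 mm) begins 47 mm behind the grasp point.
Start: joints at [-1.036, 0.359, 0.012, 0, -1.224, -0.288], TCP at [164.878, -654.531, 226.561] pointing down, gripper open.
Joint ranges: [-3.07, 3.07], [-1.43, 2.12], [-1.02, 1.25], [-3.03, 1.67], [-3.05, -0], [-3.03, 3.03]. Speed limits (rad/s): [2.39, 2.39, 3.01, 3.14, 3.14, 3.14].

## Interface

Orientations are given as a unit quaternion [x, y, z, w].
In Python, from plant import bot gives the robot as it stands. Calls block until the motion is done:
- bot.move_ptp(position, orientation): joint-space move of the TCP to a pose.
- bot.line_to(position, velocity=150, ori=None): straight line of the TCP; ori=None keeps the orientation; velocity is the mean speed in mm/s.
- bot.move_joints(angles): joint-space move.
- bot.move_gripper(opening, force=None): finger opening in mm; force is the grip in N (None keeps the last); returns when the fingers have stopped.
- bot.pause(seconds).
- bot.solve_ik(position, orientation): joint angles nearest the present ones, or None.
- bot.read_state(): the state.
- bot.camera(name): name is "scene" or "top" or "wrist"; returns the picture (480x640x3 uint8, red, green, blue); there is no depth.
- bot.get_calibration(name): a dict with "fx", "fy", "cx", "cy" (pixels), "distortion" ([k1, k2, p1, p2, k3] as OpenCV has them; the pictures are not rectified), "view" (4x4, takes a point from world to camera coordinates); the wrist camera has in their place "T_tool_cam" (4x4, takes a point from camera to tool coordinates, whose origin is the TCP and whose axes are the flange's). Camera axes: x right, y up, looking along -z (the intrinsics and any distortion apply to the point x, -y, -z); pixel columns grow to the right and rows downward; lengths in mm; the calibration is good to about 2 mm. A picture is of the moment at which its call begins: read the wrist's pose just before it. get_calibration takes no time and is no camera call.
A pose or a line that the arm cannot do raises bot.Unreachable and nothing moves.
- bot.close_job(): hands the job in; it is judged then, once.
The state is a dict: "t": time; "joint_pos": joint angles; "qvel": joint speeds; "tau": joint torques, N m; "tcp_pos": TCP position; "eef_rot": TCP orientation; "contact_force": force on the tool from outside, world axes, zero at the start; "moment": the same for the moment, N m; "width": finger opening in mm; "finger_force": force on a finger pad.
Only numpy, scipy, OpenCV 4.12 (cv2) and the standard library are available. Lean on these libraries where they do the work, as an engineer would, in place of code of your own. Each camera call takes 0.05 s, during which the arm holds its last target. There are 200 camera calls.

## Task

The stay of the bearing box's flap is to be refitted, so the flap must be held where it just balances. Take the loose green cover off the box by its knob and lay it flat, without dropping it, wholly on the black rubber mat, knob up, before you raise the flap. Then swing the flap up by its black bar to its balance point, standing upright over its hinge, without letting it go over to the far side, and finish there still gripping the bar and holding the flap still; leave the other things on the bench where they are.

Things in the scene. Friction and masses are not known exactly. Their poses are not given: they have to be found in the camera images.
- bin: bearing box: blue steel box fixed to the bench, 124 x 140 x 80 mm high, open on top, closed by a hinged steel flap that lies flush in its mouth and, over that, by the loose green cover. Origin: centre of its underside, on the bench; x points from the bar side to the hinge side, y along the hinge, z up
- cover: loose green metal cover, 122 x 156 mm (x, y), about 0.25 kg: plate with its underside 10 mm and top 14 mm above the origin, and a 3 mm thick skirt 10 mm deep along both sides, at y = -76 and +76 mm. Origin: centre of the skirts' underside; z up. On the box the plate rests on the side walls, skirts outside with 5 mm play; it lifts straight off. On the mat its origin is 3 mm above the bench
- knob (a point): centre of the cover's upright round black knob, 28 mm in diameter and 27 mm tall, on the middle of the cover; this point is 27 mm above the top of the cover's plate and 41 mm above the cover's origin. The knob's underside is 14 mm above the plate
- mat: black rubber mat fixed on the bench, 220 x 240 mm (along its x, y), 3 mm thick. Origin: centre of its underside. It lies on the other side of the bench's middle from the box; the two may swap sides
- flap (a joint): angle of the flap, rad: 0 shut (level), growing as the bar rises; 1.571 is upright, the bar straight above the hinge, and exactly the balance point. The hinge is nearly free: let go below that, the flap falls shut; beyond it, it falls over to a stop at 2.1. Flap with bar weighs about 0.33 kg; it cannot rise while the cover is on
- flap_bar: round black grip bar of the flap, 12 mm thick, 110 mm long, parallel to the hinge, 146 mm from it, on two 8 mm rods with 78 mm free between them. Origin: its middle; y along the bar, x in the flap's plane towards the hinge. Shut: 76 mm above the bench, its middle line 31 mm before the box's front wall, 38 mm from the flap's edge: fingers can straddle it from above and pivot round it
- hinge (a point): middle of the flap's hinge axis, 76 mm above the bench, 55 mm behind the box's origin (its +x); the axis is the box's y
- marker: bystander: white marker pen with a black cap, 18 x 138 x 20 mm, lying between box and mat; origin at the middle of its underside
- capacitor: bystander: white can with a blue band and two tabs on top, 36 mm in diameter, 74 mm tall, standing; origin at its foot
- tin: bystander: dark green round tin, 70 mm in diameter, 44 mm high; origin at its foot
- tape: bystander: roll of green tape, 100 mm in diameter, 27 mm high, lying flat; origin at its foot
- terminal: bystander: cream plastic terminal block, 20 x 40 x 18 mm; origin at the middle of its underside

How it is judged:
By the outcome, as a careful person would: the job done as asked, in the order asked, and still so for the second after the job is handed in, while the arm keeps its last pose, push and grip.
It also fails if it takes over 64 s, if anything falls off the work surface, if the arm or the gripper's body presses on something with over 40 N, if the wrist force passes 120 N, or if a joint passes its speed limit or range.

## Working session

There is one attempt and no reset: what is moved stays moved. The work goes in short steps, each a Python script; the robot and the scene stay as the last script left them, time stands still between calls to the robot, and variables do not carry over. Pictures are saved under pics/ and viewed, at most 10 in all, crops included, and the job is handed in when it is done.

```bash
ls; mkdir -p pics
python3 - <<'E'
from plant import bot
import cv2
for n in ("scene","top"):
    im=bot.camera(n); cv2.imwrite(f"pics/{n}0.png",im[:,:,::-1]); c=bot.get_calibration(n); print(n,c)
print(bot.get_calibration("wrist")); print(bot.read_state())
E
```

```text
pics
scene {'fx': 547.0703178699737, 'fy': 547.0703178699737, 'cx': 327.3571026310763, 'cy': 240.14031856607505, 'distortion': array([-0.06913648,  0.        ,  0.        ,  0.        ,  0.        ]), 'view': array([[-5.71231216e-01, -8.20710191e-01,  1.13877394e-02,
         3.31462109e+02],
       [ 6.21990870e-01, -4.23782385e-01,  6.58434391e-01,
        -4.20270868e+02],
       [-5.35557892e-01,  3.83201348e-01,  7.52551973e-01,
        -1.23187441e+03],
       [ 0.00000000e+00,  0.00000000e+00,  0.00000000e+00,
         1.00000000e+00]])}
top {'fx': 442.6190975350501, 'fy': 442.6190975350501, 'cx': 313.9741831882563, 'cy': 236.05831986347695, 'distortion': array([-0.0570248,  0.       ,  0.       ,  0.       ,  0.       ]), 'view': array([[-4.56304958e-03, -9.99878741e-01,  1.48889789e-02,
         1.11568335e+01],
       [ 9.96045814e-01, -3.22351548e-03,  8.87825713e-02,
        -5.79057711e+02],
       [-8.87238108e-02,  1.52352244e-02,  9.95939744e-01,
        -1.47529180e+03],
       [ 0.00000000e+00,  0.00000000e+00,  0.00000000e+00,
         1.00000000e+00]])}
{'fx': 383
[... 531 characters left out ...]
00]])}
{'t': 0.1, 'joint_pos': array([-1.03587625e+00,  3.59327554e-01,  1.11580377e-02, -2.76448369e-04,
       -1.22411216e+00, -2.88072511e-01]), 'qvel': array([ 0.00087936, -0.0020635 ,  0.00202463,  0.00015473,  0.00170658,
        0.00115846]), 'tau': array([ 1.83101965e-03, -5.84164381e+01,  2.93755603e+01,  7.01540351e+00,
        1.01729447e-02, -6.21531558e-05]), 'tcp_pos': array([ 164.77416614, -654.13219125,  225.71750579]), 'eef_rot': array([-1.23063922e-01,  9.92398460e-01,  7.32662601e-04, -1.77939474e-04]), 'contact_force': array([ 0.3379186 , -0.06542518,  0.20952977]), 'moment': array([ 0.01443564, -0.01448507,  0.04776474]), 'finger_force': 0.0, 'width': 87.51934137826815}
```

View pics/top0.png

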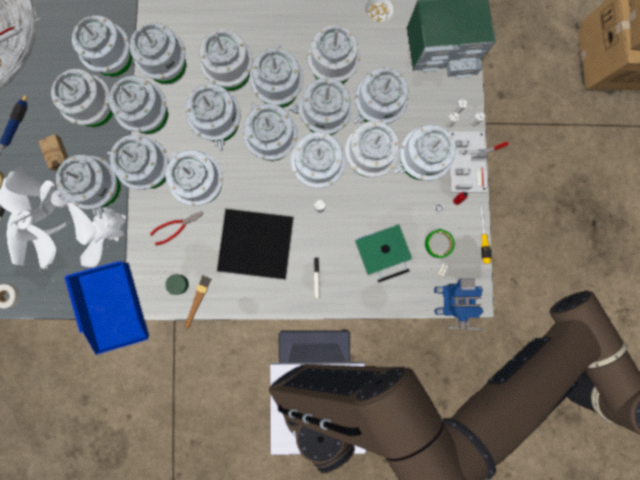

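View pics/scene0.png

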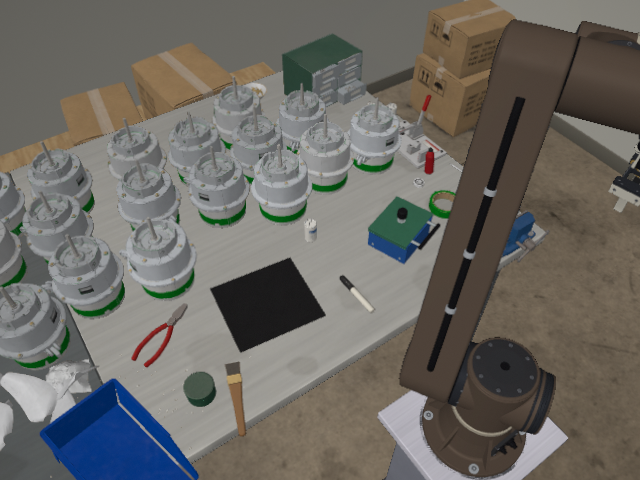

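The top view shows the cover at about (384,249), its knob at (386,248), the bar at (394,275), the mat at (256,243) and the marker at (317,277). In the scene view the box is at (400,232), with the bar on the robot's side. Next I measure these by colour masks.

```bash
cat > h.py <<'E'
import numpy as np, cv2
from plant import bot
from scipy.spatial.transform import Rotation as R
def cam(name):
    c=bot.get_calibration(name)
    if name=="wrist":
        s=bot.read_state(); T=np.eye(4); T[:3,:3]=R.from_quat(s["eef_rot"]).as_matrix(); T[:3,3]=s["tcp_pos"]
        M=T@c["T_tool_cam"]
    else: M=np.linalg.inv(c["view"])
    return c,M,bot.camera(name)
def cast(c,M,px,z):
    px=np.asarray(px,float).reshape(-1,1,2)
    K=np.array([[c["fx"],0,c["cx"]],[0,c["fy"],c["cy"]],[0,0,1]])
    u=cv2.undistortPoints(px,K,c["distortion"])[:,0]
    d=np.c_[u[:,0],-u[:,1],-np.ones(len(u))]@M[:3,:3].T
    o=M[:3,3]; return o+d*((z-o[2])/d[:,2])[:,None]
def blobs(mask,roi=None,amin=20):
    m=mask.astype(np.uint8)*255
    if roi: 
        k=np.zeros_like(m);x0,y0,x1,y1=roi;k[y0:y1,x0:x1]=1;m=m*k
    cs,_=cv2.findContours(m,cv2.RETR_EXTERNAL,cv2.CHAIN_APPROX_NONE)
    return sorted([c for c in cs if cv2.contourArea(c)>=amin],key=cv2.contourArea,reverse=True)
def rect(c,M,cont,z):
    P=cast(c,M,cont[:,0],z)[:,:2].astype(np.float32)
    (x,y),(w,h),a=cv2.minAreaRect(P); return (round(x,1),round(y,1)),(round(w,1),round(h,1)),round(a,1)
def down(yaw,tilt=0):
    "tool z down, tool y along world yaw+90; tilt>0 leans the gripper so that tool z turns about tool x"
    y=np.array([-np.sin(yaw),np.cos(yaw),0]);z=np.array([0,0,-1.]);x=np.cross(y,z)
    return R.from_matrix(np.c_[x,y,z])*R.from_euler("x",tilt)
E
python3 - <<'E'
from h import *
c,M,im=cam("top"); hsv=cv2.cvtColor(im,cv2.COLOR_RGB2HSV); H,S,V=cv2.split(hsv)
g=(H>60)&(H<95)&(S>90)&(V>50)
b=blobs(g,(340,215,420,285)); print("cover",[(rect(c,M,k,84)) for k in b[:2]])
d=(V<60)
for roi,z in (((205,195,305,290),3),((375,235,395,260),125),((372,262,415,288),76)):
    b=blobs(d,roi,8); print(roi,[(rect(c,M,k,z),k[:,0].mean(0)) for k in b[:3]])
s=bot.read_state()
c2,M2,im2=cam("scene"); V2=im2.max(2)
b=blobs(V2<55,(390,200,415,228),8); print([(rect(c2,M2,k,111),k[:,0].mean(0)) for k in b[:2]])
b=blobs(V2<55,(414,222,442,255),8); print([(rect(c2,M2,k,76)) for k in b[:2]])
E
```

```text
cover [((530.9, -215.9), (116.6, 151.7), 19.6)]
(205, 195, 305, 290) [(((556.7, 211.7), (231.1, 211.0), 83.1), array([254.80722892, 243.63453815]))]
(375, 235, 395, 260) [(((529.9, -214.6), (22.6, 24.4), 25.8), array([385.        , 248.54545455]))]
(372, 262, 415, 288) [(((446.6, -251.2), (4.2, 91.9), 19.0), array([394.        , 274.88461538]))]
[(((531.8, -216.9), (26.5, 41.1), 41.6), array([402.06451613, 213.16129032]))]
[((446.5, -247.9), (10.2, 111.5), 18.9)]
```

Measured sizes match the given ones. Both views agree on the knob at about (530.5,-215.5), the box yaw at about 19°, and the mat at (557,212) with yaw about -7°. I'll move above the knob and look with the wrist camera.

Run:
```python
from h import *
q=down(np.radians(19.3)+np.pi).as_quat(); q0=bot.read_state()["eef_rot"]
print(abs(q@q0), bot.solve_ik([530.5,-216,230],q), bot.solve_ik([530.5,-216,230],down(np.radians(19.3)).as_quat()))
bot.move_ptp([530.5,-216,230],q)
c,M,im=cam("wrist"); cv2.imwrite("pics/w1.png",im[:,:,::-1])
s=bot.read_state(); print(s["t"],s["tcp_pos"],s["contact_force"])
H,S,V=cv2.split(cv2.cvtColor(im,cv2.COLOR_RGB2HSV))
for n,m,z in(("dark",V<50,111),("green",(H>60)&(H<95)&(S>90)&(V>50),84)):
    print(n,[(rect(c,M,k,z),k[:,0].mean(0).round()) for k in blobs(m,None,300)[:5]])
# candidate bar-grasp tilts
bar=np.array([444.5,-247.5,76])
for f in (0,1):
  for t in (-35,0,35):
    r=down(np.radians(19.3)+(-1)**f*np.pi/2,np.radians(t)); print(f,t,r.as_matrix()[:,2].round(2),bot.solve_ik(bar+12*r.as_matrix()[:,2],r.as_quat()))
```

```text
0.04502973173794271 [-0.04521659  0.18925416 -0.21328344  0.         -1.16825873  1.95286146] [-0.04521659  0.18925416 -0.21328344  0.         -1.16825873 -1.18873119]
2.3 [ 530.32415746 -216.57010432  229.95391098] [-0.03702796 -0.29146754 -0.400035  ]
dark [(((402.2, -280.8), (181.5, 609.1), 15.9), array([334., 421.])), (((516.9, -452.6), (99.2, 135.7), 19.6), array([560., 338.])), (((575.6, 22.7), (21.9, 91.9), 82.9), array([10., 57.])), (((464.1, -241.6), (9.8, 96.8), 19.3), array([313., 317.])), (((532.0, -216.6), (29.5, 26.4), 19.3), array([312., 230.]))]
green [(((533.6, -216.0), (120.3, 153.3), 19.8), array([311., 214.])), (((566.0, -379.7), (83.6, 86.5), 38.2), array([509., 242.]))]
0 -35 [-0.54 -0.19 -0.82] [ 0.01597796  0.55433266 -0.3263445   0.18987885 -1.28159452  0.21105121]
0 0 [ 0. -0. -1.] [-0.12150307  0.25920538 -0.55859255  0.         -0.75299839  0.45835162]
0 35 [ 0.54  0.19 -0.82] [-0.59157063  0.20681301 -0.50186465 -0.85638269 -0.65340122  1.57196249]
1 -35 [ 0.54  0.19 -0.82] [-0.59157063  0.20681301 -0.50186465 -0.85638269 -0.65340122 -1.56963016]
1 0 [ 0.  0. -1.] [-0.12150307  0.25920538 -0.55859255  0.         -0.75299839 -2.68324104]
1 35 [-0.54 -0.19 -0.82] [ 0.01597796  0.55433266 -0.3263445   0.18987885 -1.28159452 -2.93054144]
```

View pics/w1.png

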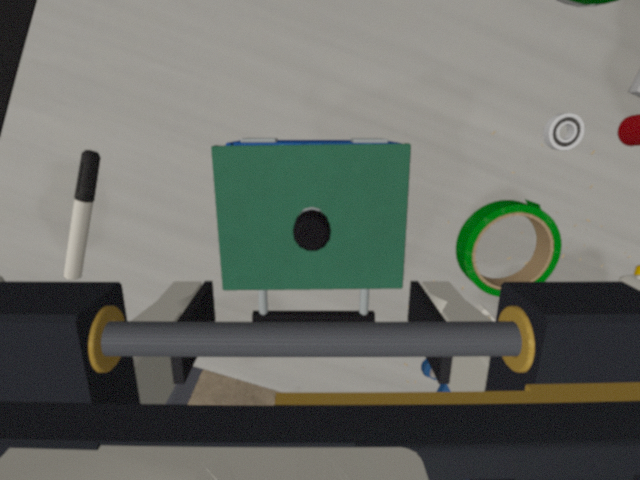

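The wrist view shows the cover from (213,145) to (410,290), its knob at (312,230), and the two rods with the bar partly hidden at (313,317). The knob casts to (532,-216.5), which agrees with the other views. I'll grasp it, lift, lay the cover down and check it.

Run:
```python
from h import *
def st(m):
    s=bot.read_state(); print(m,round(s["t"],1),s["tcp_pos"].round(1),s["contact_force"].round(1),round(s["width"],1),round(s["finger_force"],1))
q=down(np.radians(19.6)+np.pi).as_quat(); qm=down(np.radians(-7)+np.pi).as_quat()
x,y=531.3,-216.3
print(bot.solve_ik([557,212,150],qm))
bot.line_to([x,y,110],150,q); bot.line_to([x,y,92],60); st("at")
bot.move_gripper(20,25); st("grip")
bot.line_to([x,y,125],50); st("lift")
bot.line_to([x,y,190],120)
bot.line_to([556.7,211.7,150],200,qm); st("over")
bot.line_to([556.7,211.7,45],100); st("low")
for z in (31,28,26,25,24,23):
    bot.line_to([556.7,211.7,z],25); st(z)
    if bot.read_state()["contact_force"][2]>1: break
bot.pause(.3); st("down")
```

```text
[ 0.69133406  0.29010907 -0.27234154  0.         -1.00834572  0.75728922]
at 3.7 [ 531.  -216.3   91.6] [0.4 0.5 0.3] 87.7 0.0
grip 4.7 [ 531.3 -216.3   92. ] [-0.7 -0.7 -0.7] 26.8 25.0
lift 5.5 [ 531.1 -216.2  124.8] [-0.1  0.3 -2.7] 27.1 25.0
over 8.5 [556.7 211.1 150.1] [ 0.1 -0.5 -3.3] 27.0 25.0
low 9.7 [557.2 212.   45.7] [ 0.1 -0.1 -1.9] 26.8 25.0
31 10.4 [556.7 211.7  30.9] [ 0.3 -0.6 -1.3] 27.2 25.0
28 10.7 [556.6 211.6  27.8] [ 0.  -0.1 -2.4] 26.8 25.0
26 10.9 [556.6 211.6  25.9] [-0.4  0.4 -2. ] 27.2 25.0
25 11.2 [556.8 211.7  25. ] [ 0.  -0.2 -2.7] 26.6 25.0
24 11.4 [556.8 211.8  25. ] [-3.  -0.4  6.3] 27.1 25.0
down 11.7 [556.8 211.8  24.9] [-3.7 -0.3  6.6] 26.9 25.0
```

Contact came at the expected height. I'll release the cover, back off, then check it from the top camera and look at the bar from close by.

Run:
```python
from h import *
def st(m):
    s=bot.read_state(); print(m,round(s["t"],1),s["tcp_pos"].round(1),s["contact_force"].round(1),round(s["width"],1))
bot.line_to([556.7,211.7,25],25); bot.move_gripper(88); bot.line_to([556.7,211.7,60],60); bot.line_to([556.7,211.7,200],200); st("up")
yb=np.radians(19.4); r=down(yb-np.pi/2); q=r.as_quat()   # closing along box x
print(bot.solve_ik([420,-255,250],q), r.as_matrix()[:,0].round(2))
# camera sits at tool +x (along the bar): stand aside along -tool x... keep simple: knob-style view further back
qk=down(yb+np.pi).as_quat()
bot.move_ptp([427,-253,230],qk)
c,M,im=cam("wrist"); cv2.imwrite("pics/w2.png",im[:,:,::-1])
c2,M2,im2=cam("top"); cv2.imwrite("pics/t2.png",cv2.resize(im2[:,:,::-1][180:330,180:500],None,fx=2.5,fy=2.5)); st("look")
H,S,V=cv2.split(cv2.cvtColor(im2,cv2.COLOR_RGB2HSV))
print("cover",[rect(c2,M2,k,17) for k in blobs((H>60)&(H<95)&(S>90)&(V>50),(205,195,305,290))[:1]])
H,S,V=cv2.split(cv2.cvtColor(im,cv2.COLOR_RGB2HSV))
print([(rect(c,M,k,76),k[:,0].mean(0).round()) for k in blobs(V<50,None,300)[:5]])
```

```text
up 14.7 [555.9 211.3 198.6] [-0.3  0.7 -0. ] 87.7
[-0.14464011  0.03631381 -0.34369467  0.         -1.19078785 -2.65835867] [-0.33  0.94  0.  ]
look 16.5 [ 427.5 -252.5  229.8] [-0.9  0.5 -0.6] 87.6
cover [((555.5, 210.9), (161.1, 128.3), 83.5)]
[(((274.3, -329.0), (205.7, 685.5), 15.9), array([297., 413.])), (((404.4, -521.3), (111.8, 152.6), 20.0), array([558., 337.])), (((447.7, -247.6), (9.7, 109.0), 19.0), array([313., 197.])), (((488.3, -37.2), (39.7, 15.1), 1.9), array([69., 58.])), (((319.2, -189.1), (27.1, 50.8), 73.1), array([200., 308.]))]
```

View pics/w2.png

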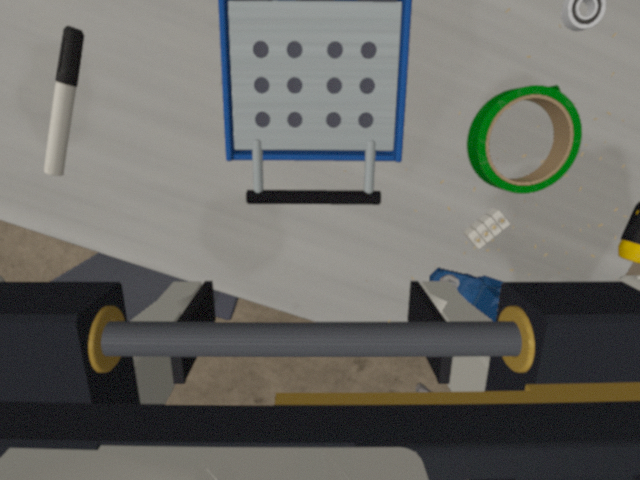

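View pics/t2.png

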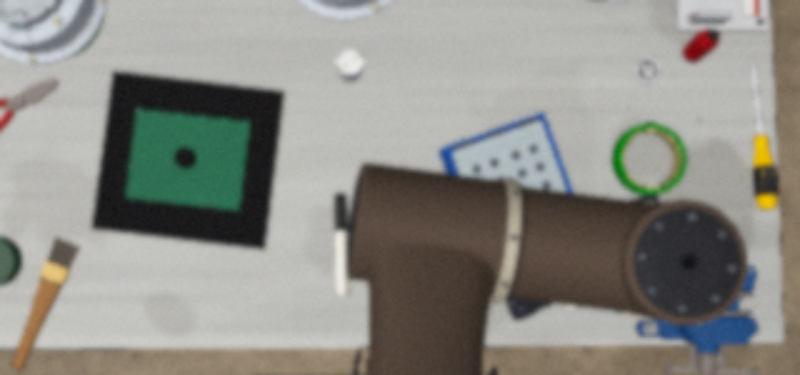

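The cover lies flat and wholly on the mat, at (555.5,211) with yaw about -6.5°, knob up. In the wrist view the bar runs from (247,197) to (380,197), and it casts to (447.5,-248) with yaw 19.2°. I'll grasp it with the gripper leaned back 32° so that the inner finger clears the front wall.

```bash
cat >> h.py <<'E'
YB=np.radians(19.3); BX=np.array([np.cos(YB),np.sin(YB),0]); Z=np.array([0,0,1.]); D=12
def pose(bar,tilt):
    r=down(YB+np.pi/2,np.radians(tilt)); return np.asarray(bar)+D*r.as_matrix()[:,2], r.as_quat(), r.as_matrix()[:,2]
def swing(hinge,th):
    return pose(hinge+146*(-np.cos(np.radians(th))*BX+np.sin(np.radians(th))*Z),32*max(0,1-th/70))
def st(m):
    s=bot.read_state(); print(m,round(s["t"],1),s["tcp_pos"].round(1),s["contact_force"].round(1),round(s["width"],1),s["joint_pos"].round(2)); return s
E
python3 - <<'E'
from h import *
bar=np.array([447.,-248.2,76])
for t in range(0,91,15):
    p,q,_=swing(bar+146*BX,t); j=bot.solve_ik(p,q); print(t,p.round(),None if j is None else j.round(2))
p,q,z=pose(bar,32)
bot.move_ptp(p-75*z,q); st("pre")
bot.move_gripper(26)
bot.line_to(p-25*z,100); st("near")
for k in (16,8,0):
    bot.line_to(p-k*z,40); s=st(k)
    if np.linalg.norm(s["contact_force"])>8: print("contact!"); break
c,M,im=cam("wrist"); cv2.imwrite("pics/w3.png",im[:,:,::-1])
E
```

```text
0 [ 453. -246.   66.] [-0.52  0.2  -0.51 -0.76 -0.62  1.44]
15 [ 457. -245.  103.] [-0.36  0.12 -0.52 -0.48 -0.63  1.05]
30 [ 469. -240.  138.] [-0.24  0.1  -0.5  -0.26 -0.72  0.76]
45 [ 490. -233.  167.] [-0.15  0.11 -0.43 -0.12 -0.86  0.56]
60 [ 517. -224.  190.] [-0.08  0.17 -0.32 -0.04 -1.01  0.44]
75 [ 549. -212.  205.] [-0.04  0.23 -0.22  0.   -1.12  0.37]
90 [ 585. -200.  210.] [-0.01  0.28 -0.14  0.   -1.15  0.35]
pre 17.2 [ 415.7 -259.8  129.9] [ 0.8 -0.7  0.5] 87.7 [-0.57  0.07 -0.5  -0.66 -0.75  1.35]
near 19.0 [ 440.5 -250.5   86.9] [ 0.3 -0.5 -0.3] 26.1 [-0.54  0.15 -0.51 -0.72 -0.66  1.4 ]
16 19.4 [ 445.  -248.9   79.3] [-0.2 -0.1  0.1] 25.6 [-0.53  0.17 -0.51 -0.74 -0.64  1.42]
8 19.7 [ 449.  -247.4   72.3] [ 0.  -0.1 -0.5] 26.0 [-0.53  0.18 -0.51 -0.75 -0.63  1.43]
0 20.1 [ 453.  -246.    65.5] [-0.7  0.3  0.6] 26.0 [-0.52  0.2  -0.51 -0.76 -0.62  1.44]
```

View pics/w3.png

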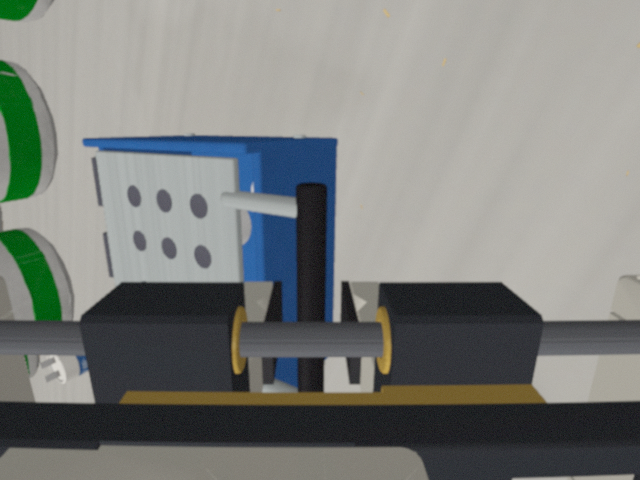

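The bar at column 312 is centred between the pads at columns 281 and 345, with no contact. Now I grip it and swing to 60° in small steps.

Run:
```python
from h import *
bot.move_gripper(6,15); s=st("grip")
z=R.from_quat(s["eef_rot"]).as_matrix()[:,2]; k=(76-s["tcp_pos"][2])/z[2]; b=s["tcp_pos"]+k*z
print("bar",b.round(1),"depth",-k, "v-force",R.from_quat(s["eef_rot"]).inv().apply(s["contact_force"]).round(1))
h=np.array([447.,-248.2,76])+146*BX
for t in range(6,61,6):
    p,q,_=swing(h,t); bot.line_to(p,60,q); s=st(t)
    if np.linalg.norm(s["contact_force"])>25: print("stop"); break
c,M,im=cam("scene"); cv2.imwrite("pics/s4.png",cv2.resize(im[120:300,330:570,::-1],None,fx=3,fy=3))
```

```text
grip 20.5 [ 453.  -246.1   65.9] [-0.4 -0.2  0. ] 11.1 [-0.52  0.2  -0.51 -0.76 -0.62  1.44]
bar [ 447.  -248.2   76. ] depth 11.897936076573737 v-force [ 0.   0.4 -0.3]
6 20.9 [ 453.2 -246.1   80.7] [ 0.2 -2.5 -1.8] 11.1 [-0.46  0.16 -0.52 -0.65 -0.62  1.28]
12 21.3 [ 454.7 -245.5   95.1] [-1.7 -4.  -2.4] 11.5 [-0.39  0.14 -0.52 -0.53 -0.62  1.12]
18 21.7 [ 457.6 -244.5  109.5] [-3.4 -4.6 -0.7] 11.5 [-0.34  0.12 -0.52 -0.43 -0.65  0.99]
24 22.1 [ 461.9 -243.   123.4] [-5.5 -7.4  0.3] 11.4 [-0.29  0.1  -0.52 -0.34 -0.68  0.86]
30 22.5 [ 467.5 -241.   136.8] [-7.6 -7.8  1.6] 11.2 [-0.25  0.1  -0.5  -0.26 -0.72  0.76]
36 22.9 [ 474.4 -238.6  149.5] [-8.1 -8.8  4.7] 11.9 [-0.21  0.1  -0.48 -0.2  -0.78  0.67]
42 23.3 [ 482.8 -235.7  161.5] [-9.8 -7.2  9.2] 11.4 [-0.17  0.11 -0.44 -0.15 -0.83  0.6 ]
48 23.7 [ 492.7 -232.3  172.5] [-10.4  -5.8   9.5] 11.1 [-0.14  0.12 -0.41 -0.1  -0.89  0.54]
54 24.1 [ 504.  -228.5  182.4] [-8.8 -5.9  9.8] 11.6 [-0.11  0.14 -0.37 -0.07 -0.95  0.49]
60 24.5 [ 516.2 -224.3  190.8] [-6.4 -4.1  9.3] 11.1 [-0.09  0.17 -0.32 -0.04 -1.01  0.45]
```

View pics/s4.png

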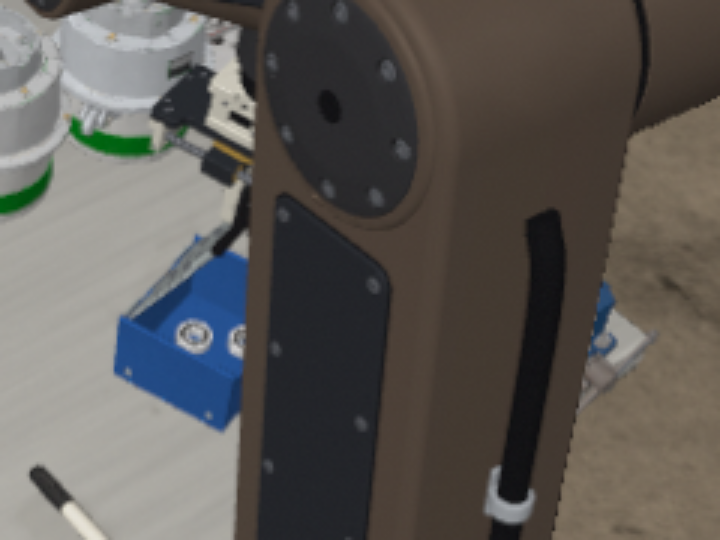

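The flap is rising cleanly and stands at about 60° with the bar gripped. A steady push of about 12 N away from the hinge suggests my hinge estimate is about 1 mm off. I'll correct it slightly and go slowly to upright, watching the force.

Run:
```python
from h import *
h=np.array([447.,-248.2,76])+146*BX-0.5*BX+0.8*Z
for t in (60,66,72,77,81,84,86.5,88.5,90):
    p,q,_=swing(h,t); bot.line_to(p,40 if t<80 else 20,q); s=st(t); f=s["contact_force"]
    print("   bx",round(f@BX,1),"z",round(f[2],1),"err",(s["tcp_pos"]-p).round(2), "width err bx", round((s["tcp_pos"]-h)@BX,2))
    if np.linalg.norm(f)>25: print("stop"); break
bot.pause(.5); st("still")
c,M,im=cam("wrist"); cv2.imwrite("pics/w5.png",im[:,:,::-1])
```

```text
60 24.8 [ 516.1 -224.3  190.9] [-1.6 -4.6  1.7] 11.5 [-0.09  0.17 -0.32 -0.04 -1.01  0.44]
   bx -3.0 z 1.7 err [-0.22 -0.34 -0.35] width err bx -72.37
66 25.3 [ 528.9 -219.8  198.2] [-1.4 -6.1  3.1] 11.2 [-0.06  0.2  -0.27 -0.01 -1.07  0.41]
   bx -3.4 z 3.1 err [ 0.3  -0.19 -0.01] width err bx -58.78
72 25.9 [ 542.  -215.1  203.6] [-0.7 -5.9  2.2] 11.4 [-0.04  0.22 -0.23 -0.   -1.12  0.38]
   bx -2.6 z 2.2 err [ 0.24 -0.12 -0.05] width err bx -44.93
77 26.3 [ 553.3 -211.1  206.9] [ 0.7 -6.6  2.2] 11.2 [-0.03  0.24 -0.21 -0.   -1.13  0.37]
   bx -1.5 z 2.2 err [ 0.01 -0.1  -0.17] width err bx -32.87
81 27.0 [ 562.6 -207.7  208.8] [-0.8 -5.5  1.4] 11.7 [-0.03  0.25 -0.19 -0.   -1.14  0.37]
   bx -2.6 z 1.4 err [-0.14 -0.07 -0.24] width err bx -22.99
84 27.5 [ 569.8 -205.1  209.7] [-0.2 -5.   0.8] 11.3 [-0.02  0.26 -0.17 -0.   -1.14  0.36]
   bx -1.8 z 0.8 err [-0.08  0.02 -0.28] width err bx -15.33
86.5 28.0 [ 575.8 -203.   210.3] [ 1.5 -4.3 -0.5] 11.5 [-0.02  0.26 -0.16 -0.   -1.15  0.36]
   bx 0.0 z -0.5 err [-0.07  0.08 -0.2 ] width err bx -8.96
88.5 28.4 [ 580.8 -201.3  210.7] [ 0.5 -4.2  0.2] 11.6 [-0.02  0.27 -0.15 -0.   -1.15  0.35]
   bx -0.9 z 0.2 err [ 0.04  0.11 -0.02] width err bx -3.75
90 28.7 [ 584.5 -200.   210.8] [-0.4 -3.7  1.2] 11.1 [-0.01  0.28 -0.14 -0.   -1.15  0.35]
   bx -1.6 z 1.2 err [0.14 0.13 0.  ] width err bx 0.18
still 29.2 [ 584.3 -200.1  210.8] [ 0.7 -2.7  2. ] 11.3 [-0.01  0.28 -0.14 -0.   -1.15  0.35]
```

View pics/w5.png

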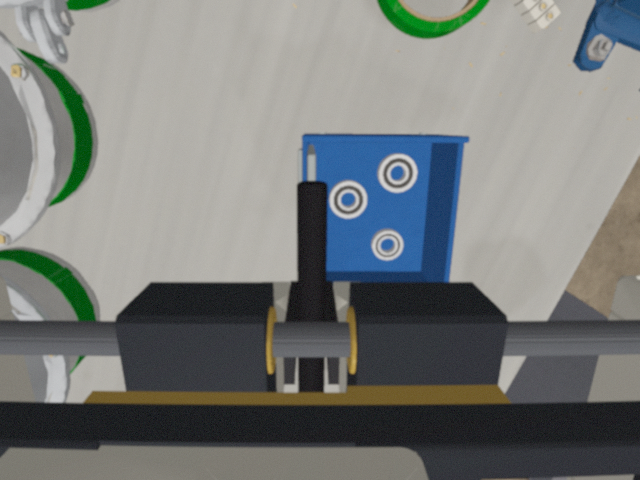

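The wrist view shows the bar at column 312, the flap edge-on just behind it at (311,150-180), and the box's rim corners at (303,135) and (468,138). I'll use those rim corners as an independent check on where the hinge lies.

Run:
```python
from h import *
c,M,im=cam("wrist"); s=bot.read_state(); t=s["tcp_pos"]
P=cast(c,M,[[303,135],[468,138],[449,283]],80); print("rear,front corners rel. TCP along BX (expect +7,-117):",((P-t)@BX).round(1), "span along by",(P[1]-P[2]).round(1))
V=im.max(2); cols=np.where(V[200]<45)[0]; cols=cols[(cols>280)&(cols<345)]; print(cols.min(),cols.max(), ((cast(c,M,[[cols.mean(),200]],222)-t)@BX).round(2))
print(s["t"],s["qvel"].round(3),s["contact_force"].round(1))
```

```text
rear,front corners rel. TCP along BX (expect +7,-117): [   6.7 -114.6 -112. ] span along by [  35.4 -109.3    0. ]
299 325 [0.29]
29.3417 [-0.002  0.001  0.001 -0.     0.    -0.   ] [ 0.8 -1.7  1.9]
```

```bash
python3 -c "
from plant import bot
print(bot.close_job())"
```

```text
the job is handed in; nothing more can be done
None
```

The job is handed in after about 29 s on the robot clock: the cover lies flat on the mat, knob up, and the arm is gripping the bar with the flap upright to within about 0.5° by my measurements; no verdict came back.

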